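# Feed an end cap through the chute flap

### The job

A motor end cap lies on the loading deck of the grey sheet-metal feed chute. With the fingertips only, gently push it along the deck and through the hanging flap until it slides down the ramp and rests against the end stop, then draw the hand back so that the flap hangs shut behind it. Do not pick the cap up, and leave the other parts on the bench where they are.

Things in the scene. Friction and masses are not known exactly. Their poses are not given: they have to be found in the camera images.
- chute: fixed grey sheet-metal feed chute with a dark steel deck, standing on the bench; origin on the bench top right below the flap, +x is the feed direction (deck, flap, ramp), z up. All chute positions here are in this frame. Level loading deck at z = 80 mm, x = -180 to -12 mm, 176 mm wide, open in front (-x) and above
- deck_front (a point): middle of the deck's front edge, x = -180 mm, on the deck. Two smooth guide rails 14 mm high stand on the deck and narrow like a funnel: inner faces at y = +-83 mm at x = -176 mm, at y = +-34 mm at x = -54 mm
- throat (a point): start of the throat, x = -55 mm, on the deck's centre line: two smooth parallel cheeks, inner faces at y = +-34 mm, 3 mm thick, from x = -55 to +55 mm, top at z = 134 mm; open above, no bar across
- ramp_top (a point): end of the deck on the centre line, x = -12 mm, z = 80 mm. From here a polished, slippery ramp falls 25 degrees toward +x; a part pushed over the edge slides down by itself
- flap (a joint): angle of the light gravity flap (12 g): 0 hangs shut, grows to 1.6 rad as the lower edge swings toward +x of the chute; it cannot swing toward -x and falls shut by itself. Pivots at chute x = 0, z = 126 mm, on the cheeks; a plate 64 mm wide, 2.5 mm thick, from 19 to 48 mm below the pivots, hung on two side arms 5 mm wide (54 mm free between them)
- flap_mid (a point): centre of the flap's plate, 33.5 mm from the pivot axis
- cap_mid (a point): centre (half-way up) of the end cap to be fed: a turned bare aluminium ring-shaped disc, 58 mm in diameter, 16 mm high, about 0.12 kg, lying flat on the deck in front of the flap
- stop_mid (a point): middle of the end stop's face, a wall at x = 142 mm at the low end of the ramp. A cap resting on the ramp against it has its centre at about x = 113 mm, z = 31 mm
- stator: bystander: wound stator ring with copper coils, 58 mm in diameter, 23 mm high, on the bench beside the chute; origin at the centre of its underside
- spare_cap: bystander: second end cap like the first, 58 mm in diameter, 16 mm high, on the bench beside the chute (not on the deck); origin at the centre of its underside
- reel: bystander: small reel, 54 mm in diameter, 42 mm high, on the bench beside the chute; origin at the centre of its underside
Mind the look-alikes: they are no part of the job. Leave any turquoise or yellow look-alike of the part that bears cap_mid alone.

How it is judged:
By the outcome, as a careful person would: the job done as asked, in the order asked, and still so for the second after the job is handed in, with the robot touching nothing.
It also fails if it takes over 42 s, if anything falls off the work surface, if the arm or the gripper's body presses on something with over 40 N, if the wrist force passes 120 N, or if a joint passes its speed limit or range.

### The arm

A 6-joint arm with a two-finger parallel gripper is mounted at the origin on the work surface; the furniture and walls round the work are solid. World frame = base frame: x ahead of the robot, y to its left, z up, the work surface at z = 0. Lengths are in mm, angles in rad, forces in N, time in s.
With the tool pointing down it reaches from about 350 to 975 mm from the base axis. Payload 7.1 kg.
Tool frame: the origin (TCP) lies on the front face of the gripper's body, between the roots of the fingers; the fingertips stand 80 mm ahead of it and the grasp point (between the pads) lies 61 mm ahead of it (env.tips_ahead is the distance from the TCP to the fingertips, in mm); z points along the fingers, y is the line along which they close (so a half turn about z gives the same grasp; the last joint's range is limited). The gripper opens to 88 mm and grips with 3 to 60 N. Pads are 20 mm wide; open, the fingers measure 115 mm over their backs; the gripper's body (75 mm by 178 mm) begins 61 mm behind the grasp point.
Start: joints at [-1.281, 0.423, 1.63, -0, 1.089, -0.019], TCP at [189.965, -595.415, 302.675] pointing down, gripper open.
Joint ranges: [-3, 3], [-0.9, 2.11], [0.09, 2.58], [-1.31, 4.45], [0.11, 2.69], [-2.54, 2.54]. Speed limits (rad/s): [2.39, 2.39, 3.01, 3.14, 3.14, 3.14].

### API

Orientations are given as a unit quaternion [x, y, z, w].
In Python, from station import env, set_gripper, viewer, workorder gives the robot as it stands. Calls block until the motion is done:
- env.reach(position, orientation): joint-space move of the TCP to a pose.
- env.move_l(position, rot=None, rate=150, f_stop=None): straight line of the TCP; rot=None keeps the orientation; rate is the mean speed in mm/s. With f_stop (N) it stops when the force on the tool has changed by that much, and returns True; else False.
- env.move_joints(angles): joint-space move.
- set_gripper(opening): finger opening in mm; the grip force is fixed at half the most; returns when the fingers have stopped.
- env.hold(seconds).
- env.ik(position, orientation): joint angles nearest the present ones, or None.
- env.read_state(): the state.
- viewer.camera(name): name is "side" or "top"; returns the picture (480x640x3 uint8, blue, green, red); there is no depth.
- viewer.camera_params(name): a dict with "fx", "fy", "cx", "cy" (pixels), "pose" (4x4, takes a point from camera to world coordinates). Camera axes: x right, y up, looking along -z (the intrinsics and any distortion apply to the point x, -y, -z); pixel columns grow to the right and rows downward; lengths in mm; the calibration is good to about 2 mm. A picture is of the moment at which its call begins. camera_params takes no time and is no camera call.
A pose or a line that the arm cannot do raises env.IKError and nothing moves.
- workorder.sign_off(): hands the job in; it is judged then, once.
The state is a dict: "time_s": time; "qpos": joint angles; "dq": joint speeds; "tau": joint torques, N m; "tool_pos": TCP position; "orientation": TCP orientation; "force": force on the tool from outside, world axes, zero at the start; "wrist_torque": the same for the moment, N m; "width": finger opening in mm; "grip_force": force on a finger pad.
Only numpy, scipy, OpenCV 4.12 (cv2) and the standard library are available. Lean on these libraries where they do the work, as an engineer would, in place of code of your own. Each camera call takes 0.05 s, during which the arm holds its last target. There are 200 camera calls.

## Working session

There is one attempt and no reset: what is moved stays moved. The work goes in short steps, each a Python script; the robot and the scene stay as the last script left them, time stands still between calls to the robot, and variables do not carry over. Pictures are saved under pics/ and viewed, at most 10 in all, crops included, and the job is handed in when it is done.

```bash
mkdir -p pics
python3 - <<'E'
from station import env, viewer
import cv2
for n in("side","top"):
    cv2.imwrite(f"pics/{n}0.png",viewer.camera(n)); p=viewer.camera_params(n); print(n,p)
s=env.read_state();print(s["time_s"],s["orientation"],s["width"])
E
```

```text
side {'fx': 607.0823080225056, 'fy': 607.0823080225056, 'cx': 321.9785713886403, 'cy': 225.20394114277417, 'pose': array([[-9.69704134e-01,  1.20478217e-01, -2.12506216e-01,
         3.25498770e+02],
       [-2.44272607e-01, -4.86022446e-01,  8.39114459e-01,
         1.27288574e+03],
       [-2.18777701e-03,  8.65602207e-01,  5.00727503e-01,
         7.41013105e+02],
       [ 0.00000000e+00,  0.00000000e+00,  0.00000000e+00,
         1.00000000e+00]])}
top {'fx': 514.3934522602192, 'fy': 514.3934522602192, 'cx': 311.7431068413558, 'cy': 240.4453444199172, 'pose': array([[ 6.35927998e-02,  9.71722484e-01, -2.27401343e-01,
         3.51925723e+02],
       [-9.97973790e-01,  6.14479778e-02, -1.65063486e-02,
         1.97429471e+02],
       [-2.06623737e-03,  2.27990265e-01,  9.73661219e-01,
         1.14076332e+03],
       [ 0.00000000e+00,  0.00000000e+00,  0.00000000e+00,
         1.00000000e+00]])}
0.1 [ 9.88104719e-01  1.53781021e-01 -9.26398555e-05 -6.73452287e-04] 87.73892079106585
```

View pics/side0.png

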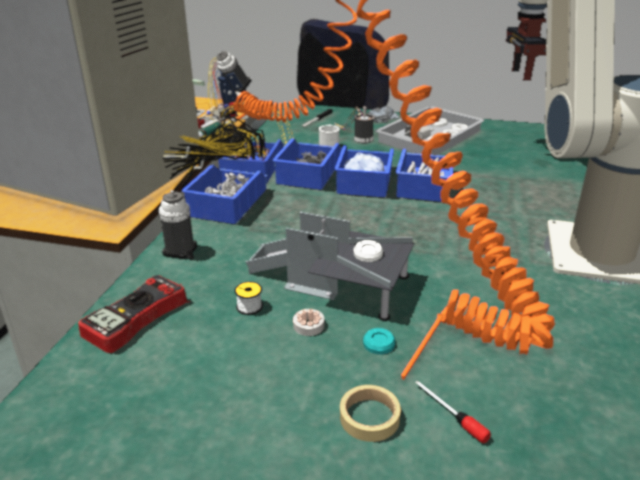

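View pics/top0.png

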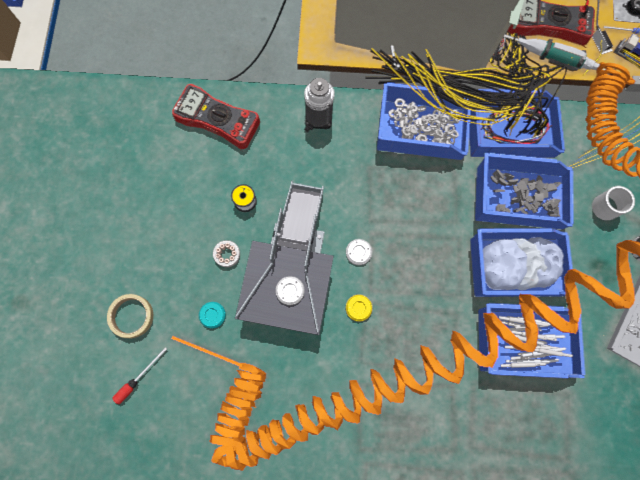

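Side view: the chute is at about (340,260) with the silver cap at (368,250). Top view: the cap is at (290,291), the deck spans roughly (240–332, 243–345), and the ramp runs up to (305,187). An orange coiled hose lies nearby. Next I'll enlarge the chute.

```bash
cat > h.py <<'E'
import numpy as np, cv2
from station import env, viewer, set_gripper, workorder
P={n:viewer.camera_params(n) for n in("side","top")}
def ray(n,u,v):
    p=P[n]; d=p["pose"][:3,:3]@np.array([(u-p["cx"])/p["fx"],-(v-p["cy"])/p["fy"],-1.]); return p["pose"][:3,3],d
def plane(n,u,v,z):
    o,d=ray(n,u,v); return o+d*(z-o[2])/d[2]
def tri(a,b):
    (o1,d1),(o2,d2)=ray("side",*a),ray("top",*b)
    k=np.linalg.lstsq(np.c_[d1,-d2],o2-o1,rcond=None)[0]; p,q=o1+k[0]*d1,o2+k[1]*d2
    return (p+q)/2,np.linalg.norm(p-q)
def proj(n,X):
    p=P[n]; c=p["pose"][:3,:3].T@(np.asarray(X,float)-p["pose"][:3,3]); return np.array([p["cx"]-p["fx"]*c[0]/c[2],p["cy"]+p["fy"]*c[1]/c[2]])
E
python3 - <<'E'
from h import *
a=cv2.imread("pics/top0.png")[170:360,200:400]; b=cv2.imread("pics/side0.png")[190:330,230:430]
cv2.imwrite("pics/top0c.png",cv2.resize(a,None,fx=3,fy=3,interpolation=cv2.INTER_CUBIC)[:600])
cv2.imwrite("pics/side0c.png",cv2.resize(b,None,fx=4,fy=4,interpolation=cv2.INTER_CUBIC))
print(proj("top",[0,0,0]),plane("top",290,291,96), plane("side",368,247,96))
E
```

```text
[400.36330194 547.94533835] [487.46676195 252.65927918  96.        ] [488.78543286 254.16725336  96.        ]
```

View pics/top0c.png

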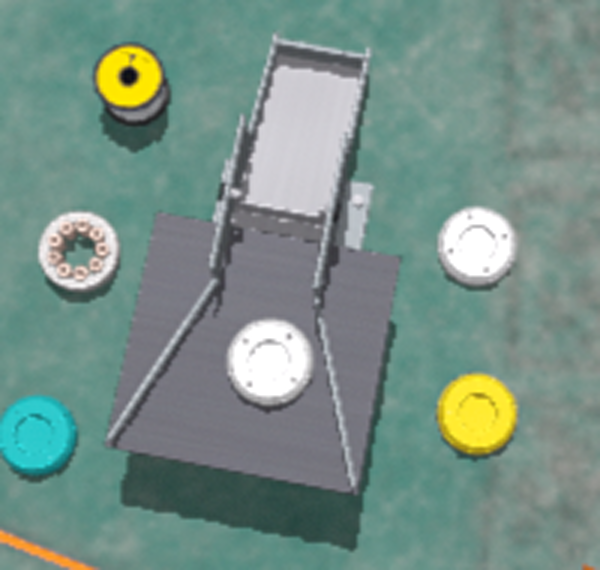

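View pics/side0c.png

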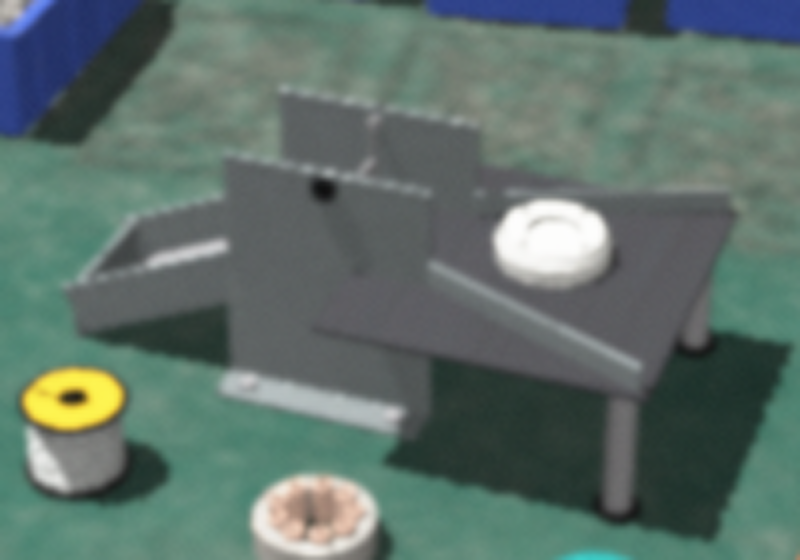

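The crop shows the deck corners at (155,212), (401,257), (357,493) and (107,445), and the cap at (270,363). The flap hangs at about (278,215). I'll fit the chute pose from the corners.

```bash
cat >> h.py <<'E'
def capfind(n,img,z):
    hsv=cv2.cvtColor(img,cv2.COLOR_BGR2HSV); m=((hsv[...,2]>190)&(hsv[...,1]<40)).astype(np.uint8)
    out=[]
    for c in cv2.findContours(m,cv2.RETR_EXTERNAL,cv2.CHAIN_APPROX_NONE)[0]:
        if cv2.contourArea(c)>150:
            (u,v),r=cv2.minEnclosingCircle(c); out.append((plane(n,u,v,z).round(1),(round(u),round(v)),round(r,1)))
    return out
E
python3 - <<'E'
from h import *
im=cv2.imread("pics/top0.png")
for i in capfind("top",im,92): print(i)
for i in capfind("side",cv2.imread("pics/side0.png"),90): print("s",i)
px=lambda u,v,z:plane("top",200+(u-1)/3,170+(v-1)/3,z)[:2]
W=np.array([px(155,212,80),px(401,257,80),px(357,493,80),px(107,445,80)])
print(W.round(1),[np.linalg.norm(W[i]-W[i-1]).round(1) for i in range(4)])
for L in(-12,):
    M=np.array([[L,88],[L,-88],[-180,-88],[-180,88]],float)
    mc,wc=M.mean(0),W.mean(0); A=M-mc;B=W-wc
    th=np.arctan2((A[:,0]*B[:,1]-A[:,1]*B[:,0]).sum(),(A*B).sum()); R=np.array([[np.cos(th),-np.sin(th)],[np.sin(th),np.cos(th)]])
    t=wc-R@mc; print(th,t,(W-t)@R-M)
    # checks
    f=lambda x,y,z:np.r_[R@[x,y]+t,z]
    for n in("side","top"):
        im=cv2.imread(f"pics/{n}0.png"); im=cv2.resize(im,None,fx=2,fy=2)
        for q in([-55,34,134],[55,34,134],[-55,-34,134],[55,-34,134],[-180,88,80],[-180,-88,80],[-12,88,80],[-12,-88,80],[142,34,20],[0,34,126],[0,-34,126]):
            u=proj(n,f(*q))*2; cv2.circle(im,tuple(int(round(k)) for k in u),3,(0,0,255),1)
        u=(proj(n,t.tolist()+[80])*2).astype(int); cv2.imwrite(f"pics/{n}chk.png",cv2.resize(im[max(0,u[1]-170):u[1]+200,u[0]-200:u[0]+200],None,fx=1.5,fy=1.5))
a=cv2.imread("pics/sidechk.png");b=cv2.imread("pics/topchk.png");h=min(len(a),len(b))
cv2.imwrite("pics/chk.png",cv2.resize(np.hstack([a[:h],b[:h]]),(800,370)))
# hose: nearest points to work region
E
```

```text
(array([ 459.9, -452.3,   92. ]), (638, 327), 36.0)
(array([490.8, 254.7,  92. ]), (289, 290), 13.9)
(array([560.1, 392.7,  92. ]), (226, 252), 13.1)
(array([ 585. , -223.7,   92. ]), (522, 259), 37.8)
(array([580.3, 116.6,  92. ]), (358, 251), 12.6)
(array([647.4, 241.2,  92. ]), (301, 216), 28.0)
(array([ 728.9, -434.8,   92. ]), (620, 199), 15.0)
(array([897.3, 501.5,  92. ]), (192, 102), 12.4)
(array([1046.1,  906.6,   92. ]), (26, 34), 42.4)
s (array([491.2, 250.8,  90. ]), (367, 248), 13.5)
s (array([ 80.6, 146.9,  90. ]), (578, 248), 40.4)
s (array([ 577.8, -153.7,   90. ]), (362, 164), 16.7)
s (array([ 382. , -426.9,   90. ]), (446, 132), 21.5)
s (array([-161.2, -774.9,   90. ]), (626, 108), 11.5)
s (array([ -150.6, -1231.2,    90. ]), (602, 70), 49.8)
s (array([  -92.6, -1344.4,    90. ]), (583, 61), 61.5)
[[591.8 343.2]
 [570.4 168. ]
 [405.8 189. ]
 [427.1 361.1]] [np.float64(165.7), np.float64(176.4), np.float64(166.0), np.float64(173.5)]
-0.12012139062848018 [594.10220557 253.81080344] [[-0.95619332  0.43010066]
 [-1.21658296  0.0137364 ]
 [ 0.79292031  1.05144429]
 [ 1.37985597 -1.49528135]]
```

View pics/chk.png

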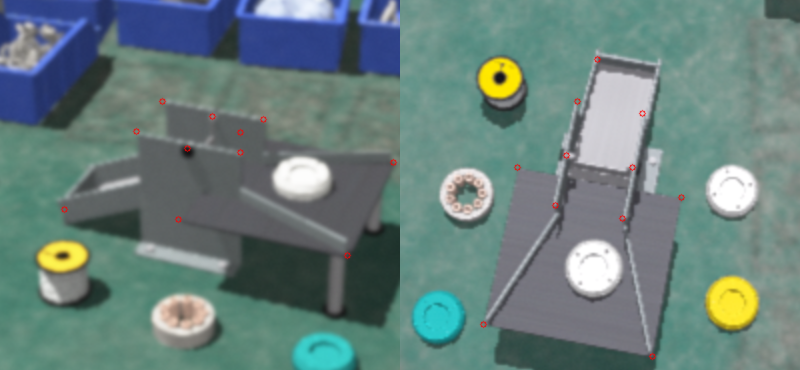

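The fit is good: residuals are about 1 mm and the reprojected marks land on the cheeks, deck corners and pivots. The hose crosses the area the arm must sweep through, so I'll triangulate it before moving.

```bash
cat >> h.py <<'E'
from scipy.spatial.transform import Rotation as Rt
T0=np.array([594.1,253.8]); TH=-0.120; C=np.array([[np.cos(TH),-np.sin(TH)],[np.sin(TH),np.cos(TH)]])
def W(x,y,z): return np.r_[C@[x,y]+T0,z]       # chute -> world
def inv(p): return (np.asarray(p)[:2]-T0)@C
def quat(yaw): return (Rt.from_euler("z",yaw)*Rt.from_euler("x",np.pi)).as_quat()
E
python3 - <<'E'
from h import *
T=np.array([(235,450),(265,440),(300,425),(350,400),(400,380),(450,360),(500,335),(550,310),(600,280),(635,245)],float)
S=np.array([(545,330),(520,310),(500,275),(485,240),(470,205),(450,175),(435,145),(420,105),(400,70),(385,35),(370,10)],float)
den=lambda P:np.array([np.interp(np.linspace(0,len(P)-1,80),range(len(P)),P[:,i]) for i in(0,1)]).T
Td=den(T)
for s in S:
    r=[tri(s,t) for t in Td]; i=min(range(80),key=lambda k:r[k][1]); print(s,Td[i].round(),r[i][0].round(),r[i][1].round(1))
print("cap chute",inv([490.8,253.5]))
for p in [W(-165,-13,300),W(-165,-13,164.5),W(-10,0,164.5),W(20,0,164.5)]: 
    for y in (TH,TH+np.pi): print(p.round(),env.ik(p,quat(y)))
E
```

```text
[545. 330.] [235. 450.] [155. 345.  25.] 20.8
[520. 310.] [262. 441.] [186. 290.  22.] 0.1
[500. 275.] [303. 424.] [226. 210.  43.] 1.2
[485. 240.] [331. 409.] [262. 156.  88.] 0.1
[470. 205.] [365. 394.] [299.  95. 133.] 2.0
[450. 175.] [428. 369.] [351. -19. 145.] 0.7
[435. 145.] [473. 348.] [394. -93. 184.] 1.6
[420. 105.] [530. 320.] [ 444. -169.  253.] 0.2
[400.  70.] [599. 281.] [ 508. -259.  310.] 0.1
[385.  35.] [635. 245.] [ 551. -271.  392.] 2.4
[370.  10.] [635. 245.] [ 560. -231.  454.] 51.7
cap chute [-102.52121842  -12.6641136 ]
[429. 261. 300.] [ 5.22524034e-01  2.45760816e-01  1.90056572e+00 -4.44089210e-16
  9.95266119e-01  2.21332036e+00]
[429. 261. 300.] [ 0.52252403  0.24576082  1.90056572  0.          0.99526612 -0.92827229]
[429. 261. 164.] [ 5.22524034e-01  4.62054121e-01  1.98553332e+00 -4.44089210e-16
  6.94005211e-01  2.21332036e+00]
[429. 261. 164.] [ 0.52252403  0.46205412  1.98553332  0.          0.69400521 -0.92827229]
[584. 255. 164.] [ 3.92908891e-01  6.14031514e-01  1.67834549e+00 -4.44089210e-16
  8.49215651e-01  2.08370522e+00]
[584. 255. 164.] [ 0.39290889  0.61403151  1.67834549  0.          0.84921565 -1.05788744]
[614. 251. 164.] [ 3.70718252e-01  6.44907081e-01  1.61537218e+00 -4.44089210e-16
  8.81313394e-01  2.06151458e+00]
[614. 251. 164.] [ 0.37071825  0.64490708  1.61537218  0.          0.88131339 -1.08007807]
```

The hose is clear of the chute. It rises from (226,210,43) to about (560,-231,454), so I'll cross it with the hand retracted and high.

Run:
```python
from h import *
q0=env.read_state()["qpos"]; a0=np.arctan2(-595,190); Y=TH+np.pi
R,Z=400,460
env.reach([R*np.cos(a0),R*np.sin(a0),Z],env.read_state()["orientation"])
q=np.array(env.read_state()["qpos"]); q[0]=.5225; q[5]=-.928; env.move_joints(q)
set_gripper(26)
env.reach(W(-172,-12.7,300),quat(Y))
env.move_l(W(-172,-12.7,164.5),rate=120)
s=env.read_state(); print(s["time_s"],inv(s["tool_pos"]),s["tool_pos"][2],s["width"],s["force"])
a=viewer.camera("top")[200:360,210:380];b=viewer.camera("side")[150:310,280:450]
cv2.imwrite("pics/pre.png",cv2.resize(np.hstack([a,b]),(800,376),interpolation=cv2.INTER_CUBIC))
```

```text
6.5167 [-171.6353666   -12.42304529] 165.16040755271473 25.77149573575673 [-0.40718578 -0.18522413 -0.46434954]
```

View pics/pre.png

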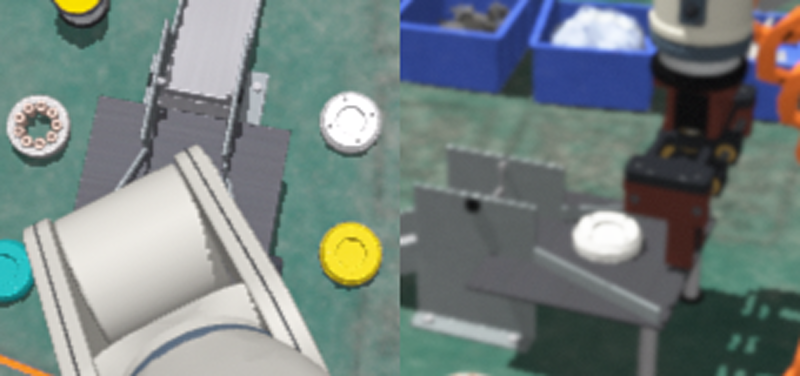

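The fingers stand behind the cap and are clear of the rails. I'll push now, slowly.

Run:
```python
from h import *
for x,y,r in((-143,-12.7,40),(-95,0,22),(-60,0,22),(-36,0,20)):
    st=env.move_l(W(x,y,164.5),rate=r,f_stop=8); s=env.read_state()
    print(s["time_s"],inv(s["tool_pos"]).round(1),s["force"].round(2) if hasattr(s["force"],"round") else s["force"],st)
    if st: break
env.hold(.4)
a=viewer.camera("top")[150:310,210:380];b=viewer.camera("side")[170:330,230:400]
cv2.imwrite("pics/push.png",cv2.resize(np.hstack([a,b]),(800,376),interpolation=cv2.INTER_CUBIC))
```

```text
7.4917 [-143.2  -12.8] [ 0.34 -0.18 -0.06] False
9.9 [-95.  -0.] [-1.13 -0.02  0.18] False
11.6417 [-60.1   0. ] [-0.7  -0.2  -0.93] False
12.9917 [-36.  -0.] [ 0.15 -0.37 -0.17] False
```

View pics/push.png

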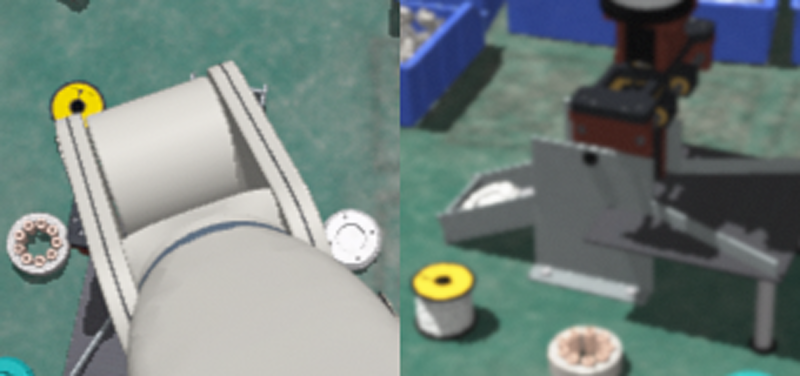

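The cap has gone through and lies low on the ramp, seen at (500,195) in the side crop. I'll draw the hand back along the deck, raise it, and check.

Run:
```python
from h import *
env.move_l(W(-185,0,164.5),rate=90)
env.move_l(W(-185,0,330),rate=120)
q=np.array(env.read_state()["qpos"]); p=env.read_state()["tool_pos"]; k=380/np.hypot(p[0],p[1])
env.reach([p[0]*k,p[1]*k,450],quat(TH+np.pi))
q=np.array(env.read_state()["qpos"]); q[0]=-.6; env.move_joints(q); env.hold(.3)
t=viewer.camera("top");s=viewer.camera("side")
print(env.read_state()["time_s"])
for i in capfind("top",t,38): print(i, inv(i[0]).round(1))
for n,im in(("top",t),("side",s)): print(n, "expected cap top centre",proj(n,W(116,0,38)).round(1))
a=t[170:330,210:380];b=s[190:350,230:400]
cv2.imwrite("pics/end.png",cv2.resize(np.hstack([a,b]),(800,376),interpolation=cv2.INTER_CUBIC))
```

```text
19.4667
(array([ 407.5, -304.3,   38. ]), (553, 349), 18.4) [-118.4 -576.4]
(array([ 495.9, -468.1,   38. ]), (629, 312), 24.2) [ -11.1 -728.5]
(array([570.8, 402.7,  38. ]), (226, 252), 13.1) [-41. 145.]
(array([ 591.9, -247.5,   38. ]), (524, 261), 37.6) [  57.8 -498. ]
(array([592.1, 112.5,  38. ]), (358, 251), 12.6) [  14.9 -140.5]
(array([664.3, 245.5,  38. ]), (300, 216), 28.0) [70.7  0.2]
(array([ 748.3, -467.3,   38. ]), (620, 199), 15.0) [ 239.4 -697.5]
(array([925.4, 517.2,  38. ]), (192, 102), 12.4) [297.4 301.2]
(array([1081.9,  943.1,   38. ]), (26, 34), 42.4) [401.8 742.7]
top expected cap top centre [304.  196.6]
side expected cap top centre [266.8 253.3]
```

View pics/end.png

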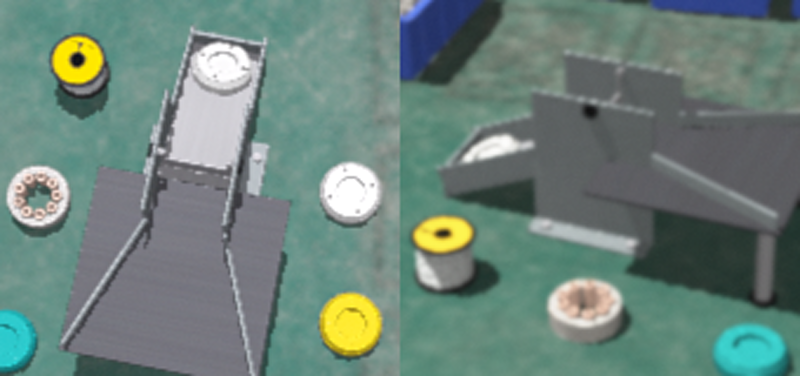

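The cap rests against the end stop, at (222,65) in the top crop. The flap hangs shut at about (200,168), as it did at the start, and the other parts have not moved. I'll hand it in.

```bash
python3 -c "
from station import workorder
print(workorder.sign_off())"
```

```text
the job is handed in; nothing more can be done
None
```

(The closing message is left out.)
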